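# Seat a mirror block in its three-point mount

## Robot

A 6-joint arm with a two-finger parallel gripper is mounted at the origin on a cart in front of the work surface, level with it; the furniture and walls round the work are solid. World frame = base frame: x ahead of the robot, y to its left, z up, the work surface at z = 0. Lengths are in m, angles in rad, forces in N, time in s.
With the tool pointing down it reaches from about 0.35 to 0.85 m from the base axis. Payload 8.1 kg.
Tool frame: the origin (TCP) lies midway between the tips of the shut fingers; the grasp point (between the pads) lies 19 mm behind it; z points along the fingers, y is the direction in which the jaws open and shut (so a half turn about z gives the same grasp; the last joint's range is limited). The gripper opens to 93 mm and grips with 3 to 60 N. Pads are 15 mm wide; open, the fingers measure 128 mm over their backs; the gripper's body (75 mm by 188 mm) begins 65 mm behind the grasp point.
Start: joints at [-1.412, 0.13, 1.488, -0, 1.523, -0.085], TCP at [0.145, -0.582, 0.219] pointing down, gripper open.
Joint ranges: [-2.96, 2.96], [-0.89, 2.26], [0.02, 2.5], [-1.34, 4.48], [0, 2.73], [-2.66, 2.66]. Speed limits (rad/s): [2.39, 2.39, 2.79, 3.14, 3.14, 3.14].

## Interface

Orientations are given as a rotation vector (axis times angle).
In Python, from plant import robot, optics, ticket gives the robot as it stands.
- The arm moves only by the tool send_rows, never from a script. Its argument "targets" is a list of rows, each a list of 3 entries, a list of its own where there are three numbers: the opening, from -1 (shut) to 1 (fully open), then the shift along the tool's x, y, z in mm, then the turn about the tool's z in rad. A call has 1 to 12 rows; each row shifts and turns the commanded pose from where the row before left it, along the tool's axes as they then stand; what a row does not reach is not made up. A row lasts 1/10 s, in which the tool goes at most 50 mm and 8.59 degrees, less where a joint would pass 70% of its speed; a pose out of reach is approached as far as the arm can. A call with a gripper value outside its range is refused whole. The fingers move at their own pace and stop on an object; "newtons" is the grip in N (left out, the last holds). Time passes only in rows, so rows that do not move let the fingers close. It gives the time, the measured TCP pose, the force and the opening at its end, in the units of the state.
- robot.read_state(): the state, without advancing time (a new reading comes with each control period).
- optics.read_camera(name): name is "scene" or "top" or "wrist"; returns a dict with "color" (480x640x3 uint8, red, green, blue), "K" (3x3 intrinsics, pixels), "position" and "orientation" of the camera in the world. Camera axes: x right, y up, looking along -z (the intrinsics and any distortion apply to the point x, -y, -z); pixel columns grow to the right and rows downward; lengths in m; the calibration is good to about 2 mm. A picture is of the moment at which its call begins. There is no depth.
- ticket.close_job(): hands the job in, once; it reports no verdict.
Trained networks look in the newest picture that a camera, given by its name, has taken for a name from the list of things; names that differ only in an ending like _2 or _b are one class to them, and where a whole thing is asked for, a point or a joint stands for the part that bears it (a point fixed in the world has none). Each returns a list of dicts, best first, with "confidence" (0 to 1); they miss things now and then, are a little off and sometimes report something else, mostly with a low value. They report only what shows in the picture. A call takes as long as a camera call. They do not tell look-alikes from the thing itself.
- optics.cut_out(camera, name): "region" (480x640 bool, what is visible of it) and "point" ([column, row] in pixels, amid what is visible of it).
The state is a dict: "t": time; "q": joint angles; "dq": joint speeds; "joint_torque": joint torques, N m; "tool_pos": TCP position; "orientation": TCP orientation; "force": force on the tool from outside, world axes, zero at the start; "wrist_torque": the same for the moment, N m; "opening": finger opening in m.
Only numpy, scipy, OpenCV 4.12 (cv2) and the standard library are available. Lean on these libraries where they do the work, as an engineer would, in place of code of your own. Each camera call takes 0.05 s, during which the arm holds its last target.

## Task

Stand the mirror block on the three balls of the mount with its mirror facing away from the two pins, then slide it gently home until it bears on both pins and on the end screw together; feel for the screw, because it is set differently each time. Never press the block on any of these contacts with more than 20 N. Leave it there released, flat on all three balls so that it cannot rock, without disturbing the other things on the desk.

Things in the scene. Friction and masses are not known exactly. Their poses are not given: they have to be found in the camera images.
- mirror_mid (a point): Centre of the loose mirror block: grey metal, 50 (its x) x 96 (its y) x 40 mm tall (its z, up), 0.25 to 0.5 kg, standing on the desk; this point is 20 mm above its flat underside. A mirror 50 x 18 mm is let in flush on its -x face. Hold it across its 50 mm width by the upper 22 mm, so that the fingers stay above the pins.
- mirror_front (a point): Centre of the block's mirror face, 25 mm from the block's centre on its -x side.
- mount: Fixed three-point mount: bare metal plate 12 mm thick, x -60 to +52, y -70 to +100 mm; z up, all rigid. Origin at desk level, below the centre of the seated block when the end screw is at its middle setting. On the balls the block's centre is 38 mm above the desk. Set down with its centre at about x -3, y -15 mm the block stands stably on all three balls, clear of pins and screw.
- ball_a: Steel ball of the mount at x -8, y -34 mm in its frame, one of three that carry the block from below; its top is 18 mm above the desk, 6 mm above this origin.
- ball_b: Steel ball of the mount at x -8, y 28 mm in its frame, one of three that carry the block from below; its top is 18 mm above the desk, 6 mm above this origin.
- ball_c: Steel ball of the mount at x 16, y -2 mm in its frame, one of three that carry the block from below; its top is 18 mm above the desk, 6 mm above this origin.
- pin_a: Upright steel pin of the mount at x 29, y -26 mm in its frame, 8 mm thick, top 32 mm above the desk; origin at its foot, 12 mm above the desk. The block's +x face bears on both pins when its centre is at x 0 of the mount.
- pin_b: Upright steel pin of the mount at x 29, y 26 mm in its frame, 8 mm thick, top 32 mm above the desk; origin at its foot, 12 mm above the desk. The block's +x face bears on both pins when its centre is at x 0 of the mount.
- screw_mid (a point): Middle setting of the end screw's tip, a point of the mount at x 0, y 48, z 38 mm. The screw (8 mm thick, round tip) points to the mount's -y and stops the block's +y end. Its true tip is anywhere up to 9 mm either side of this point along y; that setting is not reported and must be felt. Its lug and knob, 26 mm wide, to 48 mm above the desk, lie at y 73 to 125 mm.
- tin: Bystander: flat round tin, 66 mm across, 24 mm tall. Leave alone.
- notes: Bystander: pad of sticky notes 76 x 78 x 20 mm. Leave alone.
- rubber: Bystander: eraser 22 x 52 x 13 mm. Leave alone.
- forceps: Bystander: tweezers 131 mm long, 10 mm tall. Leave alone.
- calc: Bystander: pocket calculator 118 x 70 x 13 mm. Leave alone.
- staples: Bystander: stapler 34 x 134 x 44 mm. Leave alone.
- bottle: Bystander: wash bottle, 215 mm tall. Leave alone.
- pen: Bystander: highlighter 131 mm long, 18 mm tall. Leave alone.
There are look-alikes about, which are no part of the job. Leave any brown or orange look-alike of the part that bears mirror_mid alone.

How it is judged:
On the way, in this order (a step that is already met when the one before it is completed fails the run):
1. the block stands on all three balls (contact force between mirror and ball_a above 0.1 N and contact force between mirror and ball_b above 0.1 N and contact force between mirror and ball_c above 0.1 N), for 0.1 s.
2. the block bears on both pins and on the end screw together, with at least 0.3 N on each (contact force between mirror and pin_a above 0.3 N and contact force between mirror and pin_b above 0.3 N and contact force between mirror and end_stop above 0.3 N), for 0.1 s.
At the end, for the whole second after the job is handed in: The block rests on all three balls (over 0.1 N on each), upright within 0.03 rad, square to the pins within 0.03 rad and at most 1.5 mm from them, its end at most 1.5 mm from the end screw, mirror facing away from the pins, at rest and released (all of step 1 and x of mirror_mid in the frame of mount above -0.0015 m and y of mirror_mid in the frame of end_stop above -0.0495 m and x of mirror_front in the frame of mount below -0.015 m and angle between the x axis of mirror and the x axis of mount, either way round below 0.03 rad and angle between mirror_mid's own z axis and vertical below 0.03 rad and linear speed of mirror below 0.01 m/s); the robot touches nothing.
It fails at once if the block is pressed on a ball, a pin or the end screw with over 20 N (contact force between mirror and ball_a above 20 N or contact force between mirror and ball_b above 20 N or contact force between mirror and ball_c above 20 N or contact force between mirror and pin_a above 20 N or contact force between mirror and pin_b above 20 N or contact force between mirror and end_stop above 20 N).
It fails at once if another thing on the desk is moved over 20 mm (distance of any of tin, notes, rubber, forceps, calc, staples, bottle, pen from where it was at the start of the episode above 0.02 m).
It also fails if it takes over 72 s, if anything falls off the work surface, if the arm or the gripper's body presses on something with over 40 N, if the wrist force passes 120 N, or if a joint passes its speed limit or range.

## Working session

There is one attempt and no reset: what is moved stays moved. The work goes in short steps, Python scripts to look and compute and a tool call to move; the robot and the scene stay as the last step left them, time stands still between calls to the robot, and variables do not carry over. Pictures are saved under pics/ and viewed, and the job is handed in when it is done.

Besides the shell and the picture viewer there is one more tool, called after "Request:" as name([rows], argument=value, ...), one row to a line, values as JSON. send_rows: Moves the arm, as the interface text tells. Its arguments: {"type":"object","properties":{"targets":{"type":"array","items":{"type":"array"}},"newtons":{"type":"number"}},"required":["targets"]}

```bash
ls; mkdir -p pics; python3 - <<'E'
from plant import robot, optics, ticket
import cv2
s=robot.read_state()
print(s)
for n in ["scene","top","wrist"]:
    c=optics.read_camera(n)
    cv2.imwrite(f"pics/{n}0.png",c["color"][:,:,::-1])
    print(n,c["K"],c["position"],c["orientation"],[k for k in c])
E
```

```text
pics
{'t': 0.0, 'q': array([-1.41237074e+00,  1.31160136e-01,  1.48933210e+00, -2.61257640e-05,
        1.52300210e+00, -8.53659987e-02]), 'dq': array([-0.00035309,  0.00042222,  0.00027582, -0.00107092, -0.00024505,
        0.00041273]), 'joint_torque': array([-1.27796618e-03, -5.59857130e+01, -4.91752195e+01,  7.68499472e-02,
        3.57962621e-02, -1.35132364e-04]), 'tool_pos': array([ 0.14476739, -0.5816566 ,  0.21755908]), 'orientation': array([-3.11639612e+00, -3.81770307e-01,  1.49967351e-04]), 'force': array([-0.36553381, -0.19699679, -0.37913954]), 'wrist_torque': array([ 0.00527779,  0.02747764, -0.01867664]), 'opening': 0.09297757148255284}
scene [[616.00936704   0.         319.53476884]
 [  0.         616.00936704 237.77571033]
 [  0.           0.           1.        ]] [-0.12665961  0.75026287  1.06827083] [ 0.38722264 -0.85772394 -2.14905976] ['color', 'K', 'position', 'orientation']
top [[515.91301296   0.         319.04328594]
 [  0.         515.91301296 241.06483111]
 [  0.           0.           1.        ]] [0.41410636 0.15099211 1.18497354] [ 0.11202098 -0.11476919 -1.54519421] ['color', 'K', 'position', 'orientation']
wrist [[427.26399192   0.         321.21867357]
 [  0.         427.26399192 241.38110623]
 [  0.           0.           1.        ]] [ 0.20851112 -0.56580332  0.38381837] [-0.20295424  0.16032337 -1.31947433] ['color', 'K', 'position', 'orientation']
```

View pics/top0.png

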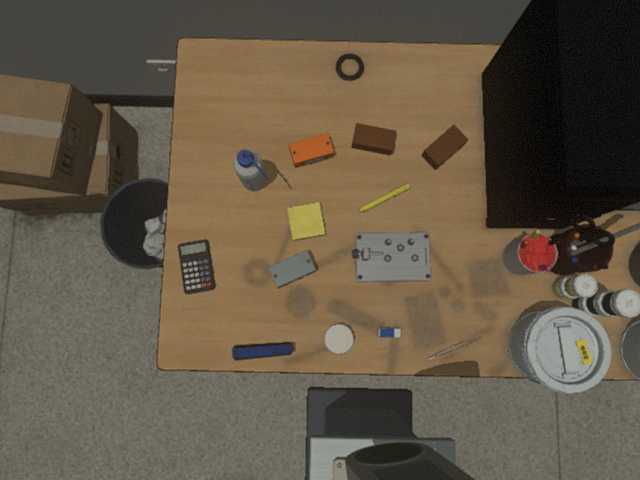

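View pics/scene0.png

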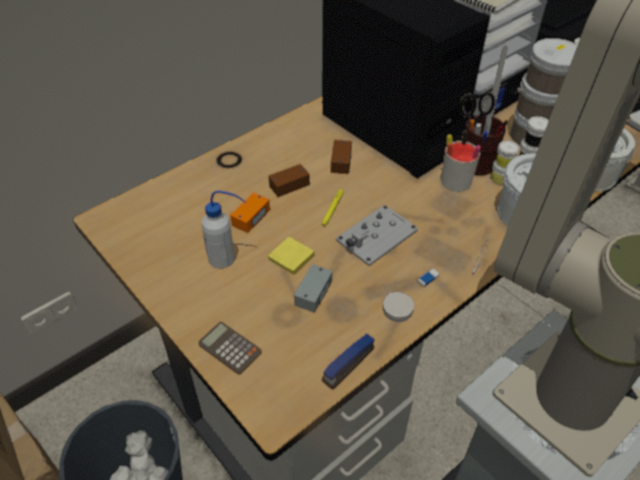

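View pics/wrist0.png

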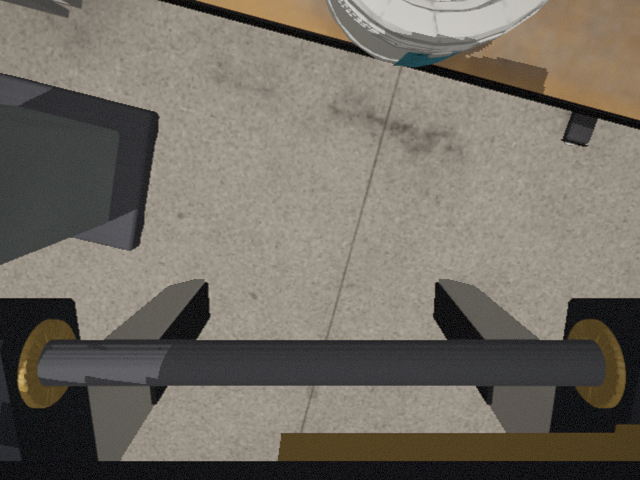

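The candidates in the top view are the grey block (293,269), the orange one (311,150) and the brown ones (374,139) and (444,146). By the description I choose the grey one, and check it in a close crop.

```bash
cat > h.py <<'E'
from plant import robot, optics, ticket
import cv2, numpy as np
from scipy.spatial.transform import Rotation as R
def ray(c,u,v):
    d=np.linalg.inv(c["K"])@np.array([u,v,1.0]); d=np.array([d[0],-d[1],-d[2]])
    return np.array(c["position"]), R.from_rotvec(c["orientation"]).apply(d)
def at(c,u,v,z):
    p,d=ray(c,u,v); return p+d*(z-p[2])/d[2]
def proj(c,P):
    q=R.from_rotvec(c["orientation"]).inv().apply(np.asarray(P)-c["position"])
    w=np.stack([q[...,0],-q[...,1],-q[...,2]],-1)@c["K"].T
    return w[...,:2]/w[...,2:]
E
python3 - <<'E'
from h import *
c=optics.read_camera("top")
im=c["color"][:,:,::-1]
cv2.imwrite("pics/crop1.png",cv2.resize(im[215:300,255:445],None,fx=4.2,fy=4.2,interpolation=cv2.INTER_CUBIC))
c2=optics.read_camera("scene")
cv2.imwrite("pics/crop2.png",cv2.resize(c2["color"][195:320,280:430,::-1],None,fx=4.5,fy=4.5,interpolation=cv2.INTER_CUBIC))
for cc,n in((c,"top"),(c2,"scene")):
    for nm in ["mirror_mid","mount","ball_a","pin_a","mirror_front"]:
        print(n,nm,[(np.round(r["point"]),round(r["confidence"],2),r["region"].sum()) for r in optics.cut_out(n,nm)])
E
```

```text
top mirror_mid [(array([294., 273.]), 0.94, np.int64(1007)), (array([312., 151.]), 0.82, np.int64(1099)), (array([447., 146.]), 0.65, np.int64(947)), (array([374., 138.]), 0.58, np.int64(1060))]
top mount []
top ball_a [(array([394., 257.]), 0.66, np.int64(3562)), (array([414., 259.]), 0.56, np.int64(37)), (array([388., 258.]), 0.53, np.int64(46)), (array([196., 262.]), 0.27, np.int64(1553))]
top pin_a [(array([294., 272.]), 0.3, np.int64(1001))]
top mirror_front [(array([310., 150.]), 0.86, np.int64(1095)), (array([292., 267.]), 0.79, np.int64(1065)), (array([447., 149.]), 0.77, np.int64(1032)), (array([372., 140.]), 0.63, np.int64(1002))]
scene mirror_mid [(array([312., 286.]), 0.93, np.int64(1174)), (array([252., 215.]), 0.84, np.int64(990)), (array([288., 181.]), 0.82, np.int64(947)), (array([342., 158.]), 0.77, np.int64(657))]
scene mount [(array([377., 232.]), 0.98, np.int64(2473)), (array([397., 303.]), 0.66, np.int64(816))]
scene ball_a []
scene pin_a []
scene mirror_front [(array([292., 178.]), 0.85, np.int64(976)), (array([313., 286.]), 0.79, np.int64(1221)), (array([250., 211.]), 0.56, np.int64(1056)), (array([339., 155.]), 0.55, np.int64(673))]
```

View pics/crop1.png

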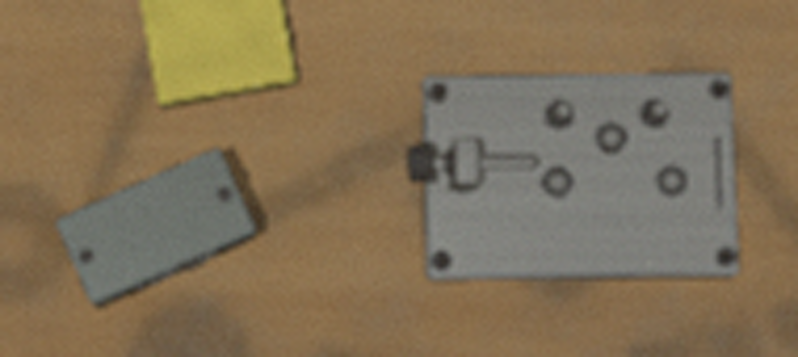

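View pics/crop2.png

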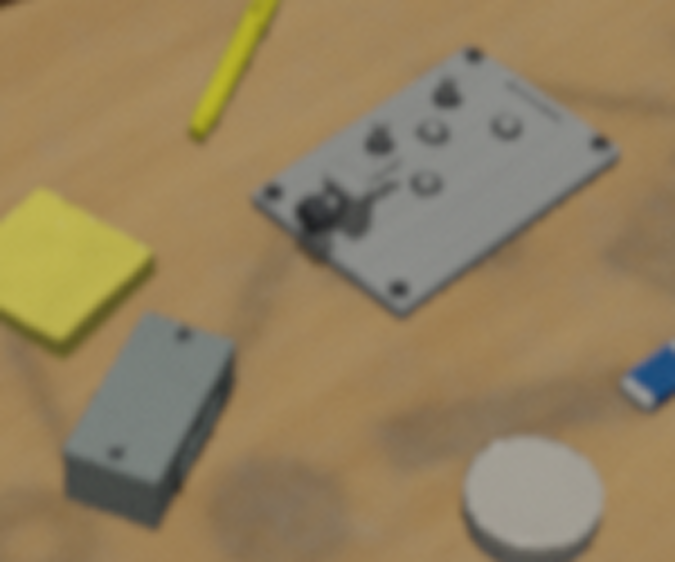

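```bash
python3 - <<'E'
from h import *
s=robot.read_state()
print("tool axes\n",R.from_rotvec(s["orientation"]).as_matrix().round(3))
c=optics.read_camera("top"); c2=optics.read_camera("scene")
print("tub rim z0,.15,.3",[at(c,565,350,z).round(3) for z in(0,.15,.3)],"cup",at(c,585,250,.1).round(3))
# block
f=lambda u,v:(u/4.2+255-.38,v/4.2+215-.38)
P=np.array([at(c,*f(u,v),.04)[:2] for u,v in [(57,218),(218,150),(258,236),(98,305)]])
print(P.round(4),P.mean(0).round(4),[np.linalg.norm(P[i]-P[(i+1)%4]).round(4) for i in range(4)])
for a,b in((0,1),(3,2)): d=P[a]-P[b]; print(np.degrees(np.arctan2(d[0],d[1])))
g=lambda u,v:(u/4.5+280-.39,v/4.5+195-.39)
# holes in block top, both cameras
for h,(u,v) in {"t1":(86,256),"t2":(224,194)}.items(): print(h,at(c,*f(u,v),.04).round(4))
for h,(u,v) in {"s1":(117,452),"s2":(183,335)}.items(): print(h,at(c2,*g(u,v),.04).round(4))
# mount features
M={"A":(672,181),"B":(558,182),"C":(611,137)}
for k,(u,v) in M.items(): print("ball",k,at(c,*f(u,v),.016).round(4))
for k,(u,v) in {"pa":(655,111),"pb":(559,112)}.items(): print(k,at(c,*f(u,v),.022).round(4))
for k,(u,v) in {"br":(737,273),"bl":(429,276),"tl":(425,76),"tr":(731,76)}.items(): print("plate",k,at(c,*f(u,v),.012).round(4))
for k,(u,v) in {"A":(507,126),"B":(427,183),"C":(433,131)}.items(): print("scene ball",k,at(c2,*g(u,v),.016).round(4))
E
```

```text
tool axes
 [[ 0.97   0.241  0.   ]
 [ 0.241 -0.97  -0.   ]
 [ 0.     0.    -1.   ]]
tub rim z0,.15,.3 [array([ 0.351, -0.409,  0.   ]), array([ 0.359, -0.338,  0.15 ]), array([ 0.367, -0.267,  0.3  ])] cup [ 0.566 -0.414  0.1  ]
[[0.5213 0.2627]
 [0.5595 0.1784]
 [0.5141 0.156 ]
 [0.4758 0.2395]] [0.5177 0.2092] [np.float64(0.0926), np.float64(0.0506), np.float64(0.0918), np.float64(0.0511)]
-24.39754478093496
-24.679210235027107
t1 [0.5015 0.2467 0.04  ]
t2 [0.5361 0.1746 0.04  ]
s1 [0.4998 0.2425 0.04  ]
s2 [0.5342 0.1718 0.04  ]
ball A [ 0.5513 -0.0679  0.016 ]
ball B [ 0.5493 -0.006   0.016 ]
ball C [ 0.5746 -0.0348  0.016 ]
pa [ 0.5886 -0.0577  0.022 ]
pb [ 0.5868 -0.0056  0.022 ]
plate br [ 0.5024 -0.1037  0.012 ]
plate bl [0.497  0.0631 0.012 ]
plate tl [0.6066 0.0666 0.012 ]
plate tr [ 0.6104 -0.1013  0.012 ]
scene ball A [ 0.5479 -0.0695  0.016 ]
scene ball B [ 0.5455 -0.0075  0.016 ]
scene ball C [ 0.571  -0.0368  0.016 ]
```

Request:
send_rows([
  [1,[0,0,-45],0],
  [1,[0,0,-45],0],
  [1,[0,0,-45],0],
  [1,[0,0,-45],0],
  [1,[0,0,0],0],
])

```text
t: 1.35
tool_pos: [0.1452, -0.584, 0.4074]
orientation: [3.106, 0.381, 0.001]
force: [0.0, -1.0, 1.4]
opening: 0.0932
```

Request:
send_rows([
  [1,[32,-33,0],0],
  [1,[32,-33,0],0],
  [1,[32,-33,0],0],
  [1,[32,-33,0],0],
  [1,[32,-33,0],0],
  [1,[32,-33,0],0],
  [1,[32,-33,0],0],
  [1,[32,-33,0],0],
  [1,[32,-33,0],0],
  [1,[32,-33,0],0],
  [1,[32,-33,0],0],
  [1,[32,-33,0],0],
])

```text
t: 2.55
tool_pos: [0.4224, -0.1034, 0.3985]
orientation: [3.118, 0.382, 0.001]
force: [1.1, -0.7, 0.8]
opening: 0.0928
```

Request:
send_rows([
  [1,[21,-35,0],0],
  [1,[21,-35,0],0],
  [1,[21,-35,0],0],
  [1,[21,-35,0],0],
  [1,[21,-35,0],0],
  [1,[21,-35,0],0],
  [1,[21,-35,0],0],
  [1,[21,-35,0],0],
])

```text
t: 3.35
tool_pos: [0.5175, 0.2088, 0.3982]
orientation: [3.118, 0.382, -0.0]
force: [1.5, -1.7, 0.3]
opening: 0.093
```

Request:
send_rows([
  [1,[0,0,15],-0.1463],
  [1,[0,0,15],-0.1463],
  [1,[0,0,15],-0.1463],
  [1,[0,0,15],-0.1463],
  [1,[0,0,15],-0.1463],
  [1,[0,0,15],-0.1463],
  [1,[0,0,15],-0.1463],
  [1,[0,0,15],-0.1463],
  [1,[0,0,15],-0.1463],
  [1,[0,0,15],-0.1463],
  [1,[0,0,0],-0.1463],
  [1,[0,0,0],-0.1463],
])

```text
t: 4.55
tool_pos: [0.5167, 0.2068, 0.2473]
orientation: [-1.69, -2.647, 0.002]
force: [0.2, 0.7, -0.1]
opening: 0.0931
```

```bash
python3 - <<'E'
from h import *
c=optics.read_camera("wrist")
cv2.imwrite("pics/w1.png",c["color"][:,:,::-1])
s=robot.read_state(); print(s["t"],s["tool_pos"],R.from_rotvec(s["orientation"]).as_matrix().round(4),s["q"].round(3)); print(proj(c,[.5177,.2092,.04]))
print("cam",c["position"],R.from_rotvec(c["orientation"]).as_matrix().round(3))
E
```

```text
4.6 [0.51694362 0.20688107 0.24771635] [[-4.296e-01  9.030e-01 -1.100e-03]
 [ 9.030e-01  4.296e-01 -3.000e-04]
 [ 2.000e-04 -1.200e-03 -1.000e+00]] [ 0.289  0.004  1.567 -0.     1.571 -0.155]
[323.43110324 211.13558946]
cam [0.48951946 0.26674198 0.41338024] [[ 0.907 -0.41  -0.099]
 [ 0.422  0.88   0.217]
 [-0.002 -0.238  0.971]]
```

View pics/w1.png

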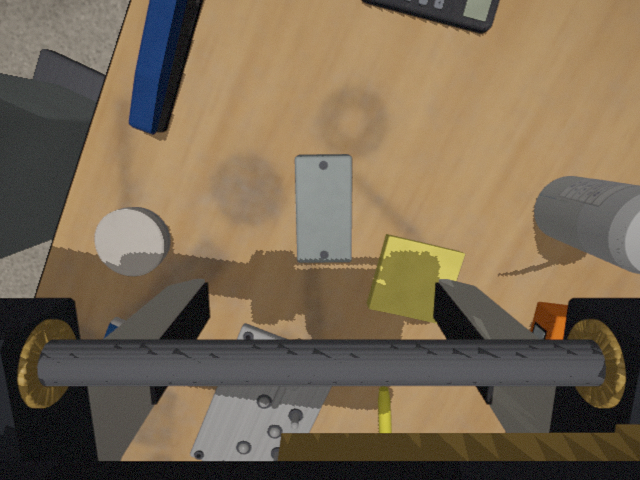

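The wrist view shows the block squarely, x 295–352 and y 155–261 px, with the mount at about (265,420). Next I refine the block's pose and check the mirror side.

```bash
python3 - <<'E'
from h import *
c=optics.read_camera("wrist"); s=robot.read_state()
rs=optics.cut_out("wrist","mirror_mid")
for r in rs[:2]:
    print(r["point"],r["confidence"],r["region"].sum())
m=rs[0]["region"].astype(np.uint8)
print(cv2.minAreaRect(cv2.findNonZero(m)))
im=cv2.cvtColor(c["color"],cv2.COLOR_RGB2GRAY)
# hand-checked subpixel edges via gradients on lines
g=cv2.GaussianBlur(im.astype(float),(0,0),1)
gx=cv2.Sobel(g,cv2.CV_64F,1,0); gy=cv2.Sobel(g,cv2.CV_64F,0,1)
def fitv(u0,rows):
    pts=[]
    for v in rows:
        a=abs(gx[v,u0-7:u0+8]); a=np.where(a>0.5*a.max(),a,0); pts.append((u0-7+(a*np.arange(15)).sum()/a.sum(),v))
    return np.polyfit([p[1] for p in pts],[p[0] for p in pts],1),pts
L,_=fitv(296,range(165,252)); Rr,_=fitv(352,range(165,252))
def fith(v0,cols):
    pts=[]
    for u in cols:
        a=abs(gy[v0-6:v0+7,u]); a=np.where(a>0.5*a.max(),a,0); pts.append((u,v0-6+(a*np.arange(13)).sum()/a.sum()))
    return np.polyfit([p[0] for p in pts],[p[1] for p in pts],1)
T=fith(155,range(302,347)); B=fith(261,range(302,347))
def X(v,h):
    # u=v0*v+v1 ; vv=h0*u+h1
    u=(v[0]*h[1]+v[1])/(1-v[0]*h[0]); return u,h[0]*u+h[1]
Q=[X(L,T),X(Rr,T),X(Rr,B),X(L,B)]; print(np.round(Q,2))
P=np.array([at(c,*q,.04)[:2] for q in Q]); print(P.round(4),"centre",P.mean(0).round(4),[np.linalg.norm(P[i]-P[(i+1)%4]).round(4) for i in range(4)])
for a,b in((0,3),(1,2)): d=P[a]-P[b]; print("yaw",np.degrees(np.arctan2(-d[0],d[1])))
M=R.from_rotvec(s["orientation"]).as_matrix(); print("tool yaw",np.degrees(np.arctan2(M[1,0],M[0,0])))
d=np.append(P.mean(0)-s["tool_pos"][:2],.0195-s["tool_pos"][2]); print("shift tool mm",M.T@d*1000)
# sanity: mirror face
i=cv2.imread("pics/scene0.png")[255:315,285:340]
cv2.imwrite("pics/mir.png",cv2.convertScaleAbs(cv2.resize(i,None,fx=10,fy=10,interpolation=cv2.INTER_CUBIC),alpha=1.6))
E
```

```text
[321.0, 204.9] 0.65 6103
((323.0, 207.0), (108.0, 58.0), 90.0)
[[295.4  154.83]
 [350.72 155.47]
 [350.98 263.02]
 [295.33 261.68]]
[[0.4753 0.243 ]
 [0.5184 0.263 ]
 [0.5614 0.1768]
 [0.5151 0.1561]] centre [0.5175 0.2097] [np.float64(0.0475), np.float64(0.0963), np.float64(0.0508), np.float64(0.0956)]
yaw 24.618406713548254
yaw 26.56296586678176
tool yaw 114.70091654513882
shift tool mm [  2.3435708    1.70418094 228.53608911]
```

View pics/mir.png

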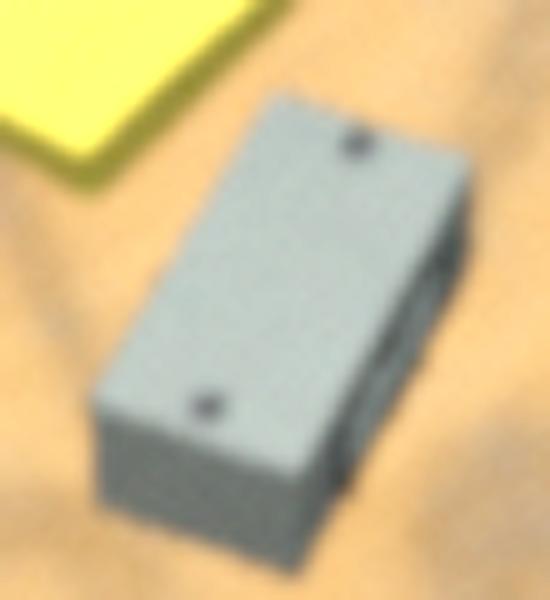

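The picture shows the dark mirror recess on the block's long side towards the robot, at about (405,330) in the crop. That side is already mount -x, so the block needs only about a -22.7° turn. Now descend.

Request:
send_rows([
  [0.6,[2.5,1.5,40],0],
  [0.6,[0,0,45],0],
  [0.6,[0,0,45],0],
  [0.6,[0,0,45],0],
  [0.6,[0,0,30],0],
  [0.6,[0,0,15],0],
  [0.6,[0,0,7],0],
  [0.6,[0,0,0],0],
])

```text
t: 5.5
tool_pos: [0.518, 0.21, 0.0219]
orientation: [1.7, 2.642, 0.0]
force: [0.4, -0.2, -0.1]
opening: 0.0745
```

Request:
send_rows([
  [0.6,[0,0,2],0],
  [-1,[0,0,0],0],
  [-1,[0,0,0],0],
  [-1,[0,0,0],0],
  [-1,[0,0,0],0],
  [-1,[0,0,0],0],
  [-1,[0,0,0],0],
  [-1,[0,0,0],0],
], newtons=25)

```text
t: 6.3
tool_pos: [0.518, 0.21, 0.0202]
orientation: [1.698, 2.643, 0.001]
force: [-1.3, -1.0, 5.2]
opening: 0.0498
```

Request:
send_rows([
  [-1,[0,0,-10],0],
  [-1,[0,0,-30],0],
  [-1,[0,0,-40],0],
  [-1,[0,0,-40],0],
  [-1,[0,0,0],0],
  [-1,[0,0,0],0],
])

```text
t: 6.9
tool_pos: [0.5184, 0.2101, 0.1409]
orientation: [1.697, 2.642, 0.003]
force: [-0.3, -0.2, -3.8]
opening: 0.0499
```

```bash
python3 - <<'E'
from h import *
c=optics.read_camera("wrist"); cv2.imwrite("pics/w2.png",c["color"][:,:,::-1])
s=robot.read_state(); M=R.from_rotvec(s["orientation"]).as_matrix(); print(s["t"],s["tool_pos"],np.degrees(np.arctan2(M[1,0],M[0,0])),s["force"],s["wrist_torque"],s["opening"])
E
```

```text
6.95 [0.51718723 0.20975526 0.13905267] 114.55767117427837 [-0.32412432 -0.21807849 -3.81749881] [-0.01564117 -0.1282972  -0.00769931] 0.04995033509268574
```

View pics/w2.png

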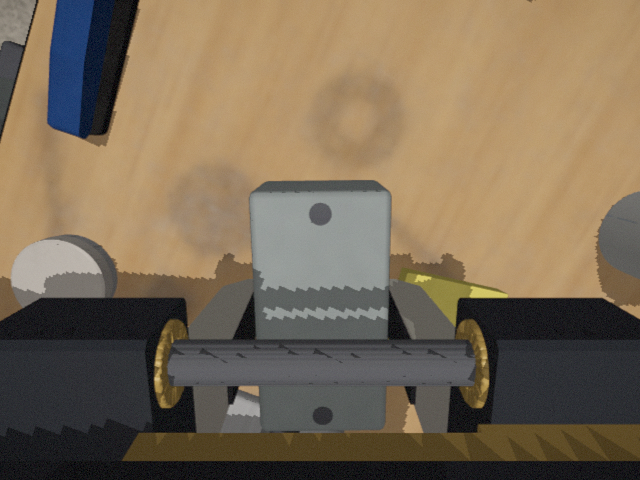

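```bash
python3 - <<'E'
from h import *
c=optics.read_camera("wrist")
s=robot.read_state(); M=R.from_rotvec(s["orientation"]).as_matrix()
T=s["tool_pos"]
for off in (-40,0,40):
  for lat in(-25,0,25):
    print(off,lat,proj(c,T+M@np.array([off/1e3,lat/1e3,-.0205])).round(1))
# block corners seen: far end top edge y~191?
for u,v in((320,214),(322,415)): print((M.T@(at(c,u,v,T[2]+.0205)-T)*1e3).round(1))
E
```

```text
-40 -25 [255. 414.]
-40 0 [318.7 414. ]
-40 25 [382.4 413.9]
0 -25 [251.  319.5]
0 0 [318.6 319.4]
0 25 [386.1 319.4]
40 -25 [246.6 212.7]
40 0 [318.5 212.8]
40 25 [390.4 212.8]
[ 39.6   0.5 -20.5]
[-40.5   1.3 -20.5]
```

Request:
send_rows([
  [-1,[0,0,-5],0.1321],
  [-1,[0,0,-5],0.1321],
  [-1,[0,0,-5],0.1322],
  [-1,[0,0,0],0],
  [-1,[-36,3.4,0],0],
  [-1,[-36,3.4,0],0],
  [-1,[-36,3.4,0],0],
  [-1,[-36,3.4,0],0],
  [-1,[-36,3.4,0],0],
  [-1,[-36,3.4,0],0],
  [-1,[-36,3.4,0],0],
  [-1,[-36,3.4,0],0],
])

```text
t: 8.2
tool_pos: [0.5531, -0.0783, 0.1527]
orientation: [-2.179, -2.26, 0.002]
force: [-1.2, 0.7, -3.1]
opening: 0.0497
```

Request:
send_rows([
  [-1,[-36,3,0],0],
  [-1,[0,0,0],0],
  [-1,[0,0,0],0],
])

```text
t: 8.5
tool_pos: [0.5573, -0.1134, 0.1529]
orientation: [-2.182, -2.256, 0.002]
force: [0.6, -0.3, -2.8]
opening: 0.0495
```

```bash
python3 - <<'E'
from h import *
c=optics.read_camera("wrist"); cv2.imwrite("pics/w3.png",c["color"][:,:,::-1])
s=robot.read_state(); M=R.from_rotvec(s["orientation"]).as_matrix(); print(s["t"],s["tool_pos"],np.degrees(np.arctan2(M[1,0],M[0,0])),s["force"],s["opening"])
t=np.radians(1.85); Rm=np.array([[np.cos(t),-np.sin(t)],[np.sin(t),np.cos(t)]]); O=np.array([.5582,-.0337])
for n,(x,y,z) in dict(A=(-8,-34,18),B=(-8,28,18),C=(16,-2,18),pa=(29,-26,32),pb=(29,26,32),bl=(-60,100,12),tl=(52,100,12)).items():
    print(n,proj(c,np.append(O+Rm@np.array([x,y])/1e3,z/1e3)).round(1))
E
```

```text
8.55 [ 0.5573946  -0.11245395  0.15309061] 91.94523112223753 [-0.34356439 -0.31953056 -3.1917776 ] 0.049878705441582905
A [315.1 166.8]
B [314.9  71.9]
C [350.4 119.1]
pa [370.8 156.1]
pb [373.2  72. ]
bl [233.  -47.6]
tl [409.4 -47.5]
```

View pics/w3.png

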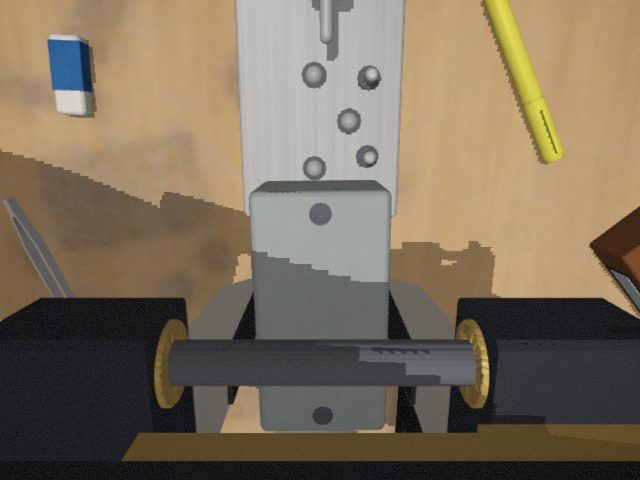

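```bash
python3 - <<'E'
from h import *
i=cv2.imread("pics/w3.png")[0:220,230:420]
cv2.imwrite("pics/w3c.png",cv2.resize(i,None,fx=2.7*1.0,fy=2.7,interpolation=cv2.INTER_CUBIC))
E
```

```text
(no output)
```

View pics/w3c.png

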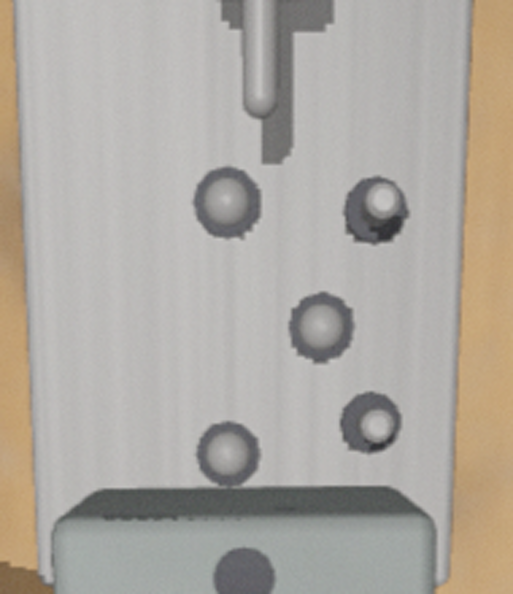

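```bash
python3 - <<'E'
from h import *
c=optics.read_camera("wrist")
s=robot.read_state(); M=R.from_rotvec(s["orientation"]).as_matrix(); T=s["tool_pos"]
f=lambda u,v:(u/2.7+230-.3,v/2.7-.3)
W={};mt={}
for n,(u,v,z,x,y) in dict(A=(228,454,.012,-8,-34),B=(227,202,.012,-8,28),C=(321,327,.012,16,-2),At=(228,450,.016,-8,-34),Bt=(227,201,.016,-8,28),Ct=(321,325,.016,16,-2),pa=(377,425,.032,29,-26),pb=(381,199,.032,29,26)).items():
    W[n]=at(c,*f(u,v),z)[:2]; mt[n]=np.array([x,y])/1e3
a=np.array(list(mt.values()));b=np.array(list(W.values()))
ac=a-a.mean(0);bc=b-b.mean(0)
th=np.arctan2((ac[:,0]*bc[:,1]-ac[:,1]*bc[:,0]).sum(),(ac*bc).sum())
Rm=np.array([[np.cos(th),-np.sin(th)],[np.sin(th),np.cos(th)]]); O=b.mean(0)-Rm@a.mean(0)
print("yaw",np.degrees(th),"O",O.round(4)); print(((b-O)@Rm-a)*1e3)
tip=at(c,*f(260,117),.038)[:2]; print("tip mount mm",(tip-O)@Rm*1e3)
for z in (.034,.038): print("tip z",z,(at(c,*f(260,117),z)[:2]-O)@Rm*1e3)
# holes in camera -> block centre in the same frame
h=[at(c,u,v,T[2]+.0205)[:2] for u,v in((320,214),(322,415))]
print("block ctr cam",np.mean(h,0).round(4),"tcp",T[:2].round(4)," in mount:",(np.mean(h,0)-O)@Rm*1e3,(T[:2]-O)@Rm*1e3)
E
```

```text
yaw 2.0578470448180974 O [ 0.5574 -0.0336]
[[ 0.06959313 -0.3606993 ]
 [ 0.15175486 -0.03720784]
 [ 0.09737383 -0.20974604]
 [ 0.14939218  0.94143955]
 [ 0.22629925 -0.33964091]
 [-0.1477659   0.1358182 ]
 [-0.08440594 -0.01815331]
 [-0.46224141 -0.11181036]]
tip mount mm [ 0.16803622 42.48453229]
tip z 0.034 [ 0.20199159 43.27502368]
tip z 0.038 [ 0.16803622 42.48453229]
block ctr cam [ 0.5576 -0.1121] tcp [ 0.5576 -0.112 ]  in mount: [ -2.67958942 -78.49637275] [ -2.65843738 -78.33570865]
```

Request:
send_rows([
  [-1,[32,-0.2,0],0],
  [-1,[31.3,-0.2,0],0],
  [-1,[0,0,0],0],
  [-1,[0,0,30],0],
  [-1,[0,0,30],0],
  [-1,[0,0,25],0],
  [-1,[0,0,15],0],
  [-1,[0,0,6],0],
  [-1,[0,0,0],0],
  [-1,[0,0,0],0],
])

```text
t: 9.6
tool_pos: [0.5569, -0.0498, 0.05]
orientation: [2.184, 2.256, 0.002]
force: [0.2, -0.9, -2.1]
opening: 0.0497
```

```bash
cat > st.py <<'E'
from h import *
s=robot.read_state(); M=R.from_rotvec(s["orientation"]).as_matrix(); T=s["tool_pos"]
O=np.array([.5574,-.0336]); th=np.radians(2.05); Rm=np.array([[np.cos(th),-np.sin(th)],[np.sin(th),np.cos(th)]])
print("t",round(s["t"],2),"mount xy mm",((T[:2]-O)@Rm*1e3).round(2),"z",(T[2]*1e3).round(2),"yaw rel",round(np.degrees(np.arctan2(M[1,0],M[0,0]))-92.05,2),"F mount",(Rm.T@s["force"][:2]).round(2),s["force"][2].round(2),"tq",s["wrist_torque"].round(3),"op",round(s["opening"]*1e3,2))
E
python3 st.py
```

```text
t 9.6 mount xy mm [ -1.1  -16.22] z 49.99 yaw rel -0.19 F mount [ 0.17 -0.86] -2.1 tq [ 0.001 -0.056  0.024] op 49.69
```

```bash
cat > av.py <<'E'
from h import *
import sys
n=int(sys.argv[1]) if len(sys.argv)>1 else 4
L=[]
for i in range(n):
    s=robot.read_state(); L.append(np.r_[s["tool_pos"],s["force"],R.from_rotvec(s["orientation"]).as_matrix()[:2,0],s["wrist_torque"]])
    if i<n-1: c=optics.read_camera("wrist")
a=np.array(L); m=a.mean(0)
O=np.array([.5574,-.0336]); th=np.radians(2.05); Rm=np.array([[np.cos(th),-np.sin(th)],[np.sin(th),np.cos(th)]])
print("t",round(s["t"],2),"mount",((m[:2]-O)@Rm*1e3).round(2),"z",(m[2]*1e3).round(2),"yawrel",round(np.degrees(np.arctan2(m[7],m[6]))-92.05,2),"Fm",(Rm.T@m[3:5]).round(2),m[5].round(2),"tq",m[8:].round(3),"sd",(a[:,:3].std(0)*1e3).round(2),a[:,3:6].std(0).round(2),"op",round(s["opening"]*1e3,2))
E
python3 av.py 5
```

```text
t 9.8 mount [ -0.99 -16.29] z 50.13 yawrel -0.2 Fm [ 0.24 -0.31] -2.62 tq [-0.036 -0.081  0.026] sd [0.12 0.04 0.14] [0.32 0.35 0.41] op 50.1
```

Request:
send_rows([
  [-1,[1.3,-2.2,0],0],
  [-1,[0,0,4],0],
  [-1,[0,0,2],0],
  [-1,[0,0,0],0],
  [-1,[0,0,0],0],
])

```text
t: 10.3
tool_pos: [0.5534, -0.0484, 0.0424]
orientation: [-2.185, -2.257, 0.0]
force: [-0.5, -0.0, -2.7]
opening: 0.0498
```

```bash
python3 av.py 3; python3 - <<'E'
from h import *
c=optics.read_camera("scene"); cv2.imwrite("pics/s3.png",cv2.resize(c["color"][150:310,290:480,::-1],None,fx=3.7,fy=3.7,interpolation=cv2.INTER_CUBIC))
E
```

```text
t 10.4 mount [ -4.38 -14.73] z 42.52 yawrel -0.2 Fm [-0.23  0.22] -2.65 tq [-0.06  -0.097  0.01 ] sd [0.11 0.04 0.12] [0.18 0.75 0.21] op 49.96
```

View pics/s3.png

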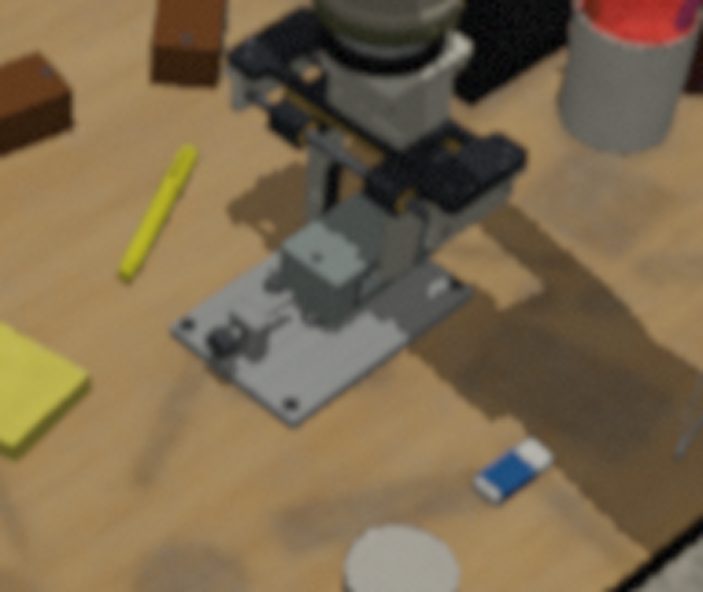

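Request:
send_rows([
  [-1,[0,1,1],0],
  [-1,[0,0,1],0],
  [-1,[0,0,1],0],
  [-1,[0,0,0],0],
])

```text
t: 10.85
tool_pos: [0.5544, -0.0484, 0.0394]
orientation: [-2.185, -2.257, 0.0]
force: [-0.2, -0.4, -2.3]
opening: 0.0494
```

```bash
python3 av.py 2
```

```text
t 10.9 mount [ -3.49 -14.71] z 39.41 yawrel -0.21 Fm [-0.   -0.52] -2.58 tq [-0.034 -0.077 -0.011] sd [0.01 0.01 0.04] [0.24 0.16 0.25] op 49.59
```

Request:
send_rows([
  [-1,[0,0,0.6],0],
  [-1,[0,0,0.4],0],
  [-1,[0,0,0],0],
])

```text
t: 11.2
tool_pos: [0.5546, -0.0485, 0.0386]
orientation: [-2.185, -2.257, 0.0]
force: [-0.4, -0.1, -3.5]
opening: 0.0499
```

```bash
python3 av.py 2
```

```text
t 11.25 mount [ -3.35 -14.73] z 38.59 yawrel -0.21 Fm [-0.09 -0.08] -3.06 tq [-0.024 -0.079 -0.022] sd [0.01 0.01 0.02] [0.28 0.01 0.43] op 49.88
```

Request:
send_rows([
  [-1,[0,0,0.5],0],
  [-1,[0,0,0],0],
])

```text
t: 11.45
tool_pos: [0.5547, -0.0485, 0.0382]
orientation: [2.185, 2.257, 0.0]
force: [0.6, -1.2, -2.9]
opening: 0.0498
```

Request:
send_rows([
  [-1,[0,0,0.3],0],
  [-1,[0,0,0],0],
])

```text
t: 11.65
tool_pos: [0.5547, -0.0485, 0.0381]
orientation: [2.185, 2.257, 0.0]
force: [-0.1, 0.2, -0.1]
opening: 0.0499
```

```bash
python3 av.py 2
```

```text
t 11.7 mount [ -3.2  -14.78] z 38.07 yawrel -0.2 Fm [-0.66 -0.15] 0.64 tq [-0.034  0.056  0.017] sd [0.01 0.   0.  ] [0.54 0.42 0.69] op 50.11
```

Request:
send_rows([
  [0.25,[0,0,0],-0.0035],
  [0.25,[0,0,0],0],
  [0.25,[0,0,0],0],
  [0.25,[0,0,0],0],
])

```text
t: 12.1
tool_pos: [0.5547, -0.0485, 0.0379]
orientation: [2.181, 2.261, 0.0]
force: [0.8, -0.9, 0.3]
opening: 0.0577
```

```bash
python3 av.py 3; python3 - <<'E'
from h import *
c=optics.read_camera("wrist"); cv2.imwrite("pics/w4.png",c["color"][:,:,::-1])
E
```

```text
t 12.2 mount [ -3.23 -14.75] z 37.9 yawrel -0.01 Fm [ 0.25 -0.75] 0.02 tq [-0.035 -0.084  0.002] sd [0.04 0.02 0.03] [0.38 0.12 0.37] op 57.87
```

View pics/w4.png

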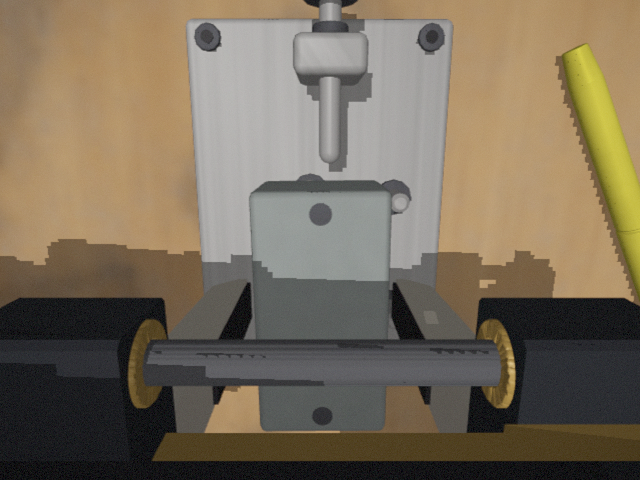

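The block stands level and released on the balls, with the screw tip at (330,160) about 10 mm from its end and pin b clear at (400,203). Next I regrip softly and slide towards the screw.

Request:
send_rows([
  [-1,[0,0,0],0],
  [-1,[0,0,0],0],
  [-1,[0,0,0],0],
  [-1,[0,0,0],0],
  [-1,[0,0,0],0],
], newtons=7)

```text
t: 12.75
tool_pos: [0.5546, -0.0484, 0.0378]
orientation: [-2.181, -2.261, 0.0]
force: [-0.4, -0.6, -0.5]
opening: 0.0501
```

```bash
python3 av.py 3
```

```text
t 12.85 mount [ -3.34 -14.72] z 37.84 yawrel -0.0 Fm [-0.34 -0.7 ] 0.39 tq [-0.047 -0.023 -0.02 ] sd [0.01 0.01 0.  ] [0.06 0.45 0.8 ] op 49.62
```

Request:
send_rows([
  [-1,[2,0,0],0],
  [-1,[2,0,0],0],
  [-1,[2,0,0],0],
  [-1,[1,0,0],0],
  [-1,[0,0,0],0],
  [-1,[0,0,0],0],
])

```text
t: 13.45
tool_pos: [0.5544, -0.0412, 0.0378]
orientation: [-2.181, -2.261, -0.0]
force: [0.5, 0.5, -0.2]
opening: 0.0498
```

```bash
python3 av.py 3
```

```text
t 13.55 mount [-3.29 -7.48] z 37.85 yawrel 0.0 Fm [0.36 0.75] 0.05 tq [ 0.057 -0.105 -0.016] sd [0.   0.02 0.01] [0.58 0.41 0.38] op 49.6
```

Request:
send_rows([
  [-1,[0.5,0,0],0],
  [-1,[0.5,0,0],0],
  [-1,[0,0,0],0],
])

```text
t: 13.85
tool_pos: [0.5543, -0.0406, 0.0378]
orientation: [2.181, 2.261, -0.0]
force: [0.2, -1.5, -0.7]
opening: 0.0503
```

```bash
python3 av.py 2
```

```text
t 13.9 mount [-3.33 -6.86] z 37.84 yawrel -0.01 Fm [ 0.43 -1.37] -0.61 tq [-0.293 -0.141 -0.03 ] sd [0.01 0.01 0.  ] [0.27 0.14 0.1 ] op 49.98
```

Request:
send_rows([
  [-1,[0.5,0,0],0],
  [-1,[0,0,0],0],
])

```text
t: 14.1
tool_pos: [0.5543, -0.04, 0.0379]
orientation: [2.181, 2.261, -0.0]
force: [0.2, -1.5, 0.1]
opening: 0.0502
```

```bash
python3 av.py 2
```

```text
t 14.15 mount [-3.3  -6.33] z 37.86 yawrel -0.0 Fm [ 0.34 -1.62] 0.38 tq [-0.392 -0.117  0.029] sd [0.   0.01 0.  ] [0.24 0.08 0.28] op 50.18
```

Request:
send_rows([
  [-1,[0.5,0,0],0],
  [-1,[0,0,0],0],
])

```text
t: 14.35
tool_pos: [0.5543, -0.0398, 0.0379]
orientation: [2.181, 2.26, -0.001]
force: [-0.0, -4.4, -0.6]
opening: 0.0502
```

```bash
python3 av.py 2
```

```text
t 14.4 mount [-3.31 -6.08] z 37.86 yawrel -0.01 Fm [ 0.62 -4.28] -0.29 tq [-0.816 -0.12  -0.014] sd [0.   0.01 0.01] [0.8  0.15 0.34] op 49.94
```

Screw felt at block centre y ≈ -6.1 mm: the y force is -4.3 N and the motion has stalled. Now towards the pins.

Request:
send_rows([
  [-1,[0,1,0],0],
  [-1,[0,0.7,0],0],
  [-1,[0,0.5,0],0],
  [-1,[0,0,0],0],
])

```text
t: 14.8
tool_pos: [0.5554, -0.0397, 0.0377]
orientation: [-2.18, -2.26, 0.003]
force: [-5.3, -4.8, 5.4]
opening: 0.05
```

```bash
python3 av.py 2
```

```text
t 14.85 mount [-2.23 -6.01] z 37.75 yawrel 0.0 Fm [-5.87 -4.84] 5.15 tq [-0.857  1.029  0.084] sd [0.01 0.   0.  ] [0.42 0.2  0.29] op 49.95
```

Request:
send_rows([
  [-1,[0,0.4,0],0],
  [-1,[0,0,0],0],
])

```text
t: 15.05
tool_pos: [0.5557, -0.0397, 0.0377]
orientation: [-2.18, -2.26, 0.003]
force: [-6.9, -5.0, 5.0]
opening: 0.0501
```

```bash
python3 av.py 2
```

```text
t 15.1 mount [-1.92 -6.03] z 37.72 yawrel 0.0 Fm [-6.77 -4.54] 4.95 tq [-0.86   1.092  0.145] sd [0.01 0.01 0.01] [0.28 0.18 0.03] op 50.11
```

```bash
python3 - <<'E'
from h import *
c=optics.read_camera("wrist"); cv2.imwrite("pics/w5.png",cv2.resize(c["color"][130:440,200:440,::-1],None,fx=1.9,fy=1.9,interpolation=cv2.INTER_CUBIC))
E
```

```text
(no output)
```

View pics/w5.png

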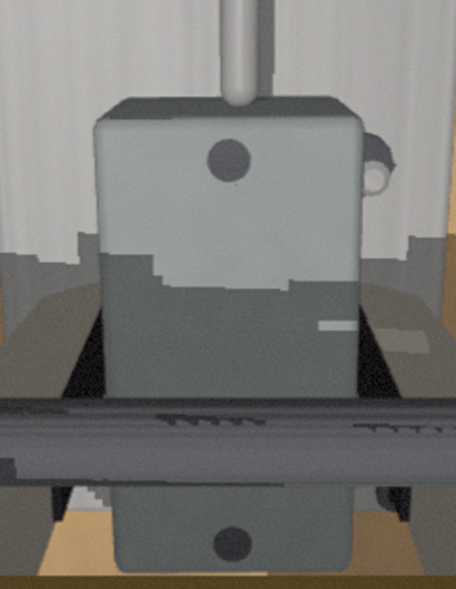

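```bash
python3 - <<'E'
from h import *
c=optics.read_camera("wrist"); s=robot.read_state(); M=R.from_rotvec(s["orientation"]).as_matrix(); T=s["tool_pos"]
print(M.round(4))
for n,(u,v,z) in dict(pin=(397.4,223.7,.032),pin2=(397.4,223.7,.0315)).items(): print(n,(M.T@(at(c,u,v,z)-T)*1e3).round(2))
for u,v in((200+229/1.9,130+160/1.9),(200+232/1.9,130+544/1.9)): print("hole",(M.T@(at(c,u,v,T[2]+.0205)-T)*1e3).round(2))
im=cv2.cvtColor(c["color"],cv2.COLOR_RGB2GRAY)
i=c["color"][180:260,370:440,::-1]; cv2.imwrite("pics/pin.png",cv2.resize(i,None,fx=8,fy=8,interpolation=cv2.INTER_CUBIC))
E
python3 av.py 2
```

```text
[[-3.580e-02  9.994e-01 -2.700e-03]
 [ 9.994e-01  3.580e-02 -4.000e-04]
 [-3.000e-04 -2.700e-03 -1.000e+00]]
pin [31.23 31.4   5.61]
pin2 [31.13 31.49  6.11]
hole [ 39.84  -0.07 -20.51]
hole [-40.13   0.57 -20.49]
t 15.25 mount [-1.92 -6.02] z 37.72 yawrel 0.0 Fm [-6.43 -4.45] 4.42 tq [-0.887  1.022  0.113] sd [0.   0.   0.01] [0.6  0.22 0.53] op 49.78
```

View pics/pin.png

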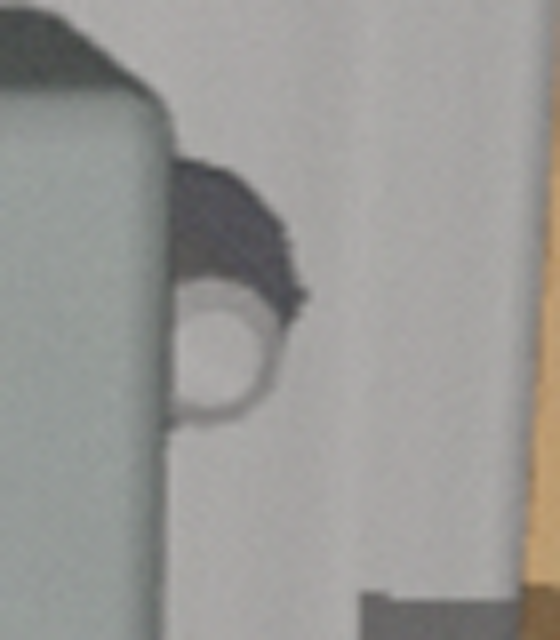

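The pin still sits about 2 mm off the block face. The resistance is therefore friction at the balls (the tool is pressing down about 5 N) and at the screw. I relieve both before going on.

Request:
send_rows([
  [-1,[-0.5,0,-0.4],0],
  [-1,[0,0,0],0],
])

```text
t: 15.45
tool_pos: [0.5561, -0.0398, 0.0378]
orientation: [-2.18, -2.26, 0.002]
force: [-3.6, -2.4, 0.9]
opening: 0.0501
```

```bash
python3 av.py 2
```

```text
t 15.5 mount [-1.42 -6.14] z 37.84 yawrel -0.0 Fm [-2.91 -2.53] 0.31 tq [-0.54   0.473  0.087] sd [0.08 0.01 0.  ] [0.78 0.23 0.62] op 49.79
```

Request:
send_rows([
  [-1,[0,0.4,-0.1],0],
  [-1,[0,0,0],0],
])

```text
t: 15.7
tool_pos: [0.5572, -0.0398, 0.038]
orientation: [-2.181, -2.26, 0.0]
force: [-2.0, -3.0, -3.1]
opening: 0.0501
```

```bash
python3 av.py 2
```

```text
t 15.75 mount [-0.45 -6.14] z 38.0 yawrel -0.0 Fm [-2.25 -2.72] -2.7 tq [-0.509  0.181  0.048] sd [0.01 0.   0.  ] [0.13 0.18 0.44] op 49.85
```

Request:
send_rows([
  [-1,[0,0.4,-0.1],0],
  [-1,[0,0,0],0],
])

```text
t: 15.95
tool_pos: [0.5573, -0.0397, 0.038]
orientation: [-2.181, -2.26, 0.001]
force: [-2.1, -1.8, -3.3]
opening: 0.0502
```

```bash
python3 av.py 2
```

```text
t 16.0 mount [-0.33 -6.1 ] z 38.04 yawrel -0.0 Fm [-2.64 -1.94] -3.67 tq [-0.532  0.445 -0.019] sd [0. 0. 0.] [0.48 0.2  0.33] op 49.72
```

Request:
send_rows([
  [-1,[0.2,0.2,0.15],0],
  [-1,[0,0,0],0],
])

```text
t: 16.2
tool_pos: [0.5574, -0.0396, 0.038]
orientation: [-2.181, -2.26, 0.001]
force: [-3.6, -2.6, -2.4]
opening: 0.05
```

```bash
python3 av.py 3
```

```text
t 16.3 mount [-0.26 -6.04] z 38.03 yawrel -0.0 Fm [-4.57 -2.51] -2.27 tq [-0.622  0.746  0.029] sd [0.01 0.   0.01] [0.61 0.11 0.09] op 49.69
```

Request:
send_rows([
  [-1,[0.2,0.3,0.1],0],
  [-1,[0,0,0],0],
  [-1,[0,0,0],0],
])

```text
t: 16.6
tool_pos: [0.5575, -0.0395, 0.038]
orientation: [-2.181, -2.26, 0.002]
force: [-4.6, -2.3, -0.3]
opening: 0.0498
```

```bash
python3 av.py 3; python3 - <<'E'
from h import *
c=optics.read_camera("wrist"); cv2.imwrite("pics/w6.png",cv2.resize(c["color"][130:440,200:440,::-1],None,fx=1.9,fy=1.9,interpolation=cv2.INTER_CUBIC))
E
```

```text
t 16.7 mount [-0.16 -5.95] z 38.02 yawrel -0.01 Fm [-5.51 -3.2 ] -0.99 tq [-0.675  1.002  0.013] sd [0.01 0.01 0.01] [0.58 0.82 0.53] op 49.88
```

View pics/w6.png

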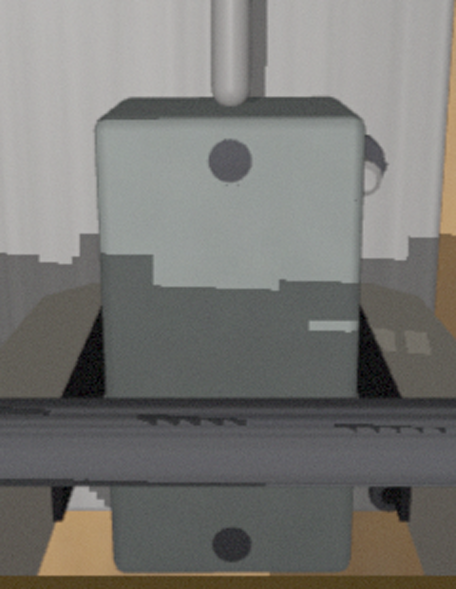

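Request:
send_rows([
  [-1,[0.3,0.2,0.05],0],
  [-1,[0,0,0],0],
  [-1,[0,0,0],0],
])

```text
t: 17.05
tool_pos: [0.5575, -0.0394, 0.038]
orientation: [-2.181, -2.26, 0.003]
force: [-7.4, -4.8, 0.3]
opening: 0.05
```

```bash
python3 av.py 4
```

```text
t 17.2 mount [-0.09 -5.84] z 38.03 yawrel -0.01 Fm [-7.21 -3.98] 0.41 tq [-0.835  1.162  0.012] sd [0.01 0.02 0.01] [0.28 0.5  0.11] op 49.82
```

Request:
send_rows([
  [-1,[0,0,0],0],
  [-1,[0.3,0,0],0],
  [-1,[0.2,0,0],0],
  [-1,[0,0,0],0],
  [-1,[0,0,0],0],
], newtons=12)

```text
t: 17.7
tool_pos: [0.5575, -0.0394, 0.038]
orientation: [-2.181, -2.26, 0.003]
force: [-6.6, -6.5, 1.3]
opening: 0.05
```

```bash
python3 av.py 4
```

```text
t 17.85 mount [-0.11 -5.77] z 38.02 yawrel -0.01 Fm [-6.58 -6.1 ] 0.87 tq [-1.151  1.193  0.025] sd [0.02 0.01 0.01] [0.2  0.47 0.44] op 49.66
```

Forces now are Fx 6.6 N and Fy 6.1 N, with almost no z moment. A small yaw wiggle will show whether both pins carry load.

Request:
send_rows([
  [-1,[0,0,0],0.003],
  [-1,[0,0,0],0],
  [-1,[0,0,0],0],
])

```text
t: 18.15
tool_pos: [0.5575, -0.0393, 0.038]
orientation: [-2.184, -2.257, 0.003]
force: [-6.8, -6.4, -0.3]
opening: 0.0501
```

```bash
python3 av.py 4
```

```text
t 18.3 mount [-0.1  -5.75] z 38.01 yawrel -0.18 Fm [-6.68 -5.79] -0.21 tq [-1.152  1.156  0.106] sd [0.01 0.01 0.01] [0.24 0.49 0.24] op 49.72
```

Request:
send_rows([
  [-1,[0,0,0],-0.003],
  [-1,[0,0,0],0],
  [-1,[0,0,0],-0.003],
  [-1,[0,0,0],0],
])

```text
t: 18.7
tool_pos: [0.5575, -0.0393, 0.038]
orientation: [-2.178, -2.263, 0.003]
force: [-7.2, -5.1, -0.1]
opening: 0.0503
```

```bash
python3 av.py 4
```

```text
t 18.85 mount [-0.08 -5.76] z 38.03 yawrel 0.15 Fm [-6.84 -5.89] -0.03 tq [-1.129  1.17  -0.111] sd [0.02 0.01 0.02] [0.71 0.69 0.08] op 49.81
```

Sweeping the yaw ±0.003 rad swings the z moment between +0.106 and -0.111 Nm. The load shifts smoothly from pin to pin, so both bear, along with the screw. I go back to the middle and release.

Request:
send_rows([
  [-1,[0,0,0],0.004],
  [-1,[0,0,0],0],
  [-1,[0,0,0],0],
  [-1,[0,0,0],0],
])

```text
t: 19.25
tool_pos: [0.5575, -0.0393, 0.038]
orientation: [-2.182, -2.259, 0.003]
force: [-6.7, -5.8, 1.1]
opening: 0.0498
```

```bash
python3 av.py 3
```

```text
t 19.35 mount [-0.08 -5.73] z 38.03 yawrel -0.07 Fm [-6.89 -5.45] 0.34 tq [-1.136  1.155  0.039] sd [0.01 0.01 0.01] [0.26 0.18 0.8 ] op 49.8
```

Request:
send_rows([
  [0.3,[0,0,0],0],
  [0.3,[0,0,0],0],
  [0.3,[0,0,0],0],
  [0.3,[0,0,0],0],
])

```text
t: 19.75
tool_pos: [0.559, -0.0384, 0.0386]
orientation: [2.182, 2.259, 0.002]
force: [-0.2, -0.2, 0.6]
opening: 0.0603
```

```bash
python3 av.py 3;  python3 - <<'E'
from h import *
c=optics.read_camera("wrist"); cv2.imwrite("pics/w7.png",cv2.resize(c["color"][130:440,200:440,::-1],None,fx=1.9,fy=1.9,interpolation=cv2.INTER_CUBIC))
E
```

```text
t 19.85 mount [ 1.25 -4.86] z 38.48 yawrel -0.05 Fm [ 0.1  -0.22] 0.14 tq [-0.05  -0.101  0.06 ] sd [0.12 0.03 0.1 ] [0.3  0.17 0.48] op 60.3
```

View pics/w7.png

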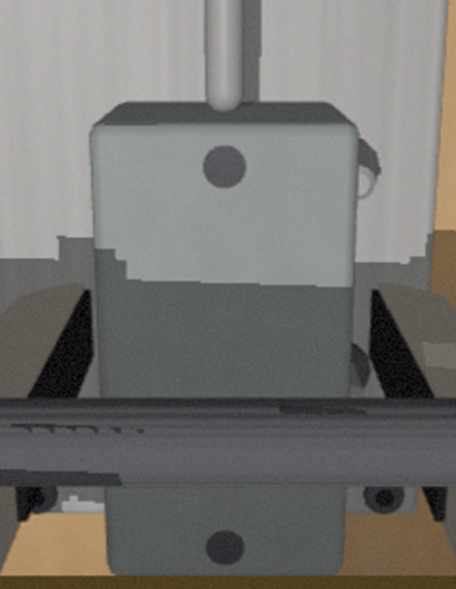

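Request:
send_rows([
  [0.5,[0,-1.3,0],0],
  [0.5,[0,0,-5],0],
  [0.5,[0,0,-15],0],
  [0.5,[0,0,-30],0],
  [0.5,[0,0,-40],0],
  [0.5,[0,0,-40],0],
  [0.5,[0,0,0],0],
  [0.5,[0,0,0],0],
])

```text
t: 20.7
tool_pos: [0.5584, -0.0389, 0.1709]
orientation: [2.18, 2.257, 0.004]
force: [-0.1, -0.4, 0.2]
opening: 0.07
```

Request:
send_rows([
  [0.5,[-30,0,0],0],
  [0.5,[-30,0,0],0],
  [0.5,[-20,0,0],0],
  [0.5,[0,0,0],0],
  [0.5,[0,0,0],0],
])

```text
t: 21.2
tool_pos: [0.559, -0.1184, 0.1669]
orientation: [-2.182, -2.257, 0.001]
force: [-0.6, -0.2, -0.5]
opening: 0.0696
```

```bash
python3 av.py 2; python3 - <<'E'
from h import *
c=optics.read_camera("wrist"); cv2.imwrite("pics/w8.png",c["color"][:,:,::-1])
E
```

```text
t 21.25 mount [ -1.38 -84.57] z 166.98 yawrel -0.1 Fm [-0.63  0.12] 0.08 tq [-0.037 -0.106 -0.017] sd [0.1  0.25 0.12] [0.04 0.26 0.54] op 69.55
```

View pics/w8.png

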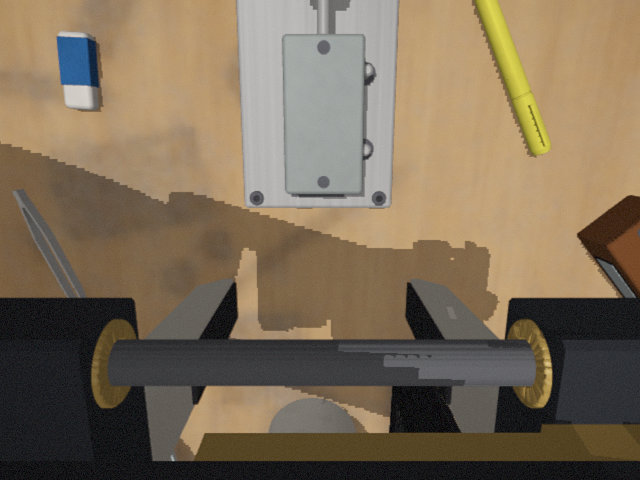

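Seen from above, the block stands clear of the gripper, with both pins at its right face, (369,72) and (367,149), and the screw at its upper end (325,30). Last check: its pose relative to the pins.

```bash
python3 - <<'E'
from h import *
c=optics.read_camera("wrist")
h1=at(c,323.3,47,.058); h2=at(c,323,182,.058)
pb=at(c,370.5,71,.032); pa=at(c,368,148.5,.032)
e=(pb-pa)[:2]; print("pin spacing mm",np.linalg.norm(e)*1e3); e/=np.linalg.norm(e); n=np.array([e[1],-e[0]])
ctr=(h1+h2)[:2]/2; pm=(pa+pb)[:2]/2
d=(h1-h2)[:2]; print("hole spacing",np.linalg.norm(d)*1e3,"yaw rel pins deg",np.degrees(np.arctan2(d@n,d@e)))
print("centre in mount: x",29+(ctr-pm)@n*1e3,"y",(ctr-pm)@e*1e3)
r=np.linalg.inv
i=c["color"][0:215,230:410,::-1]; cv2.imwrite("pics/w8c.png",cv2.resize(i,None,fx=2.7,fy=2.7,interpolation=cv2.INTER_CUBIC))
t=optics.read_camera("top"); cv2.imwrite("pics/t8.png",t["color"][:,:,::-1])
E
```

```text
pin spacing mm 50.142359076480076
hole spacing 80.29561206350002 yaw rel pins deg -0.3288055355353886
centre in mount: x -2.1838272909725447 y -5.493102490562335
```

View pics/w8c.png

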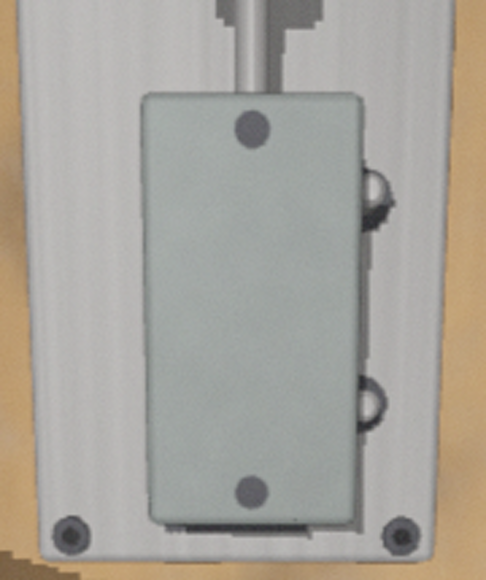

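View pics/t8.png

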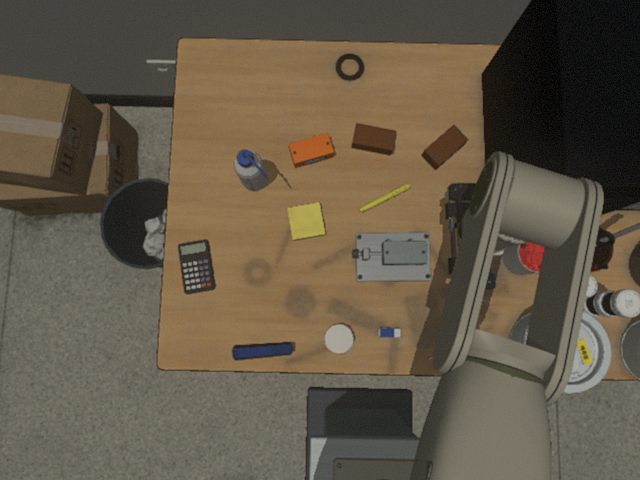

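```bash
python3 - <<'E'
from h import *
c=optics.read_camera("wrist")
i=c["color"][40:170,340:400,::-1]; cv2.imwrite("pics/w9.png",cv2.resize(i,None,fx=4.6*1.6,fy=4.6,interpolation=cv2.INTER_CUBIC))
g=cv2.cvtColor(c["color"],cv2.COLOR_RGB2GRAY)
for v in (68,70,71,146,148,149): print(v,g[v,356:382])
th=np.radians(2.05);O=np.array([.5574,-.0336]);Rm=np.array([[np.cos(th),-np.sin(th)],[np.sin(th),np.cos(th)]])
mt=lambda u,v,z:((at(c,u,v,z)[:2]-O)@Rm*1e3).round(2)
# holes
print("holes",mt(323.3,47,.058),mt(323,182,.058))
f=lambda u,v:(u/2.7+230-.3,v/2.7-.3)
print("feet screws plate",mt(*f(71,536),.012),mt(*f(402,536),.012))
print("block R edge",mt(*f(363,195),.058),mt(*f(358,403),.058),"L edge",mt(*f(143,195),.058),mt(*f(148,403),.058))
print("pin outer",mt(*f(389,193),.032),mt(*f(385,403),.032))
E
```

```text
68 [162 161 163 161 157 144 126 105 114 122 151 186 185 173 141 129  98 126
 167 170 174 172 174 176 180 176]
70 [161 158 163 160 156 143 118 104 118 150 187 187 186 176 145 125 101 106
 142 169 174 171 174 177 179 175]
71 [161 161 162 160 156 141 118 100 119 153 191 190 186 172 137 123 100  98
 133 171 173 174 174 179 179 179]
146 [158 160 160 152 139 114  93 123 157 157 150 140 118  97  93 101 140 170
 176 179 178 180 177 176 174 177]
148 [159 160 156 152 136 114 108 146 180 183 177 161 142 123  94  90 126 172
 174 176 179 180 175 176 177 177]
149 [159 161 157 151 138 113 110 143 179 182 179 169 142 130  98  89 128 176
 176 176 178 180 178 176 175 177]
holes [ 0.59 33.94] [  0.53 -46.47]
feet screws plate [-50.   -63.45] [ 42.81 -63.39]
block R edge [25.36 19.96] [ 25.31 -25.68] L edge [-24.02  19.94] [-23.8  -25.71]
pin outer [34.17 24.02] [ 34.66 -26.39]
```

View pics/w9.png

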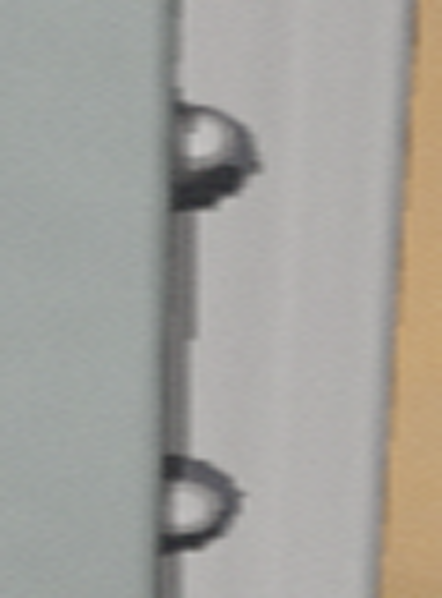

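```bash
python3 - <<'E'
from h import *
print(ticket.close_job(), robot.read_state()["t"])
E
```

```text
the job is handed in; nothing more can be done
the job is handed in; nothing more can be done
```

I set the grey mirror block on the three balls with its mirror facing away from the pins, then slid it home against both pins and the end screw. I let go, lifted the arm clear and handed the job in at about 22 s; no verdict came back.

- **Screw:** I felt it with the block's centre at about y -6 mm in the mount's frame, so it is set roughly 6 mm towards -y from its middle setting.
- **Pressing force:** The last readings before release were about 7 N on the two pins together and up to 6 N towards the screw. Turning the block ±0.003 rad moved the load smoothly from one pin to the other, so both were bearing.
- **Snag:** On the way to the pins the block stuck, because the tool was pressing down about 5 N and the screw was dragging on it. I raised the tool 0.4 mm and eased off the screw, and it slid freely again.
- **Last checks:** After I let go, the tool read no outside force. From above, the block's centre was at x 0 to 0.6 mm and y about -6 mm, square to the pins within about 0.1°. Nothing else on the desk had visibly moved.
- **Check that disagreed:** A first estimate from the picture put the block 2.2 mm short of the pins and 0.3° off square. I set it aside because the pins were half hidden behind the block; measuring from their outer edges gave the figures above.
- **Not checked:** I had no direct reading of the load on each ball. That it sits flat rests on the pictures taken after each release, which showed it level.

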